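# Show the flasher relay's blades to the inspection camera

## Task

Pull the tall flasher relay out of the relay box, leaving the other relays plugged in, and hold it up in front of the look-up inspection camera: contact blades towards the lens and centred in its view, blade tips about 10 cm from the lens, relay in line with the lens axis and its sides square to the camera body. Keep it still there and finish while holding it; do not touch the camera, and leave everything else on the bench where it is.

Things in the scene. Friction and masses are not known exactly. Their poses are not given: they have to be found in the camera images.
- flasher_mid (a point): Centre of the body of the flasher relay, the one tall relay in the row of four (any socket): black block 28 x 28 mm, 44 mm tall (the others 24 mm), 50 g. z points out of its top; x, y along its sides, parallel to the box's x and y. Plugged in, its underside is 42 mm and its top 86 mm above the bench. Its sides facing the box's +x and -x are free for fingers; all else on the box is under 67 mm high
- blade_tips (a point): Middle of the flasher relay's four brass blade tips; the blades stick 11 mm out of its underside into the socket, so this is 33 mm below flasher_mid along the relay's z; same axes. Sprung contacts in the socket hold the blades with about 3 to 6 N against a straight pull; there is no latch
- flasher: The flasher relay; origin in the middle of the underside of its black body, 22 mm below flasher_mid; same axes
- relay_box: Relay and fuse box, grey plastic, 130 mm (x) x 190 mm (y), deck 30 mm high, on a steel plate 150 x 230 x 4 mm, bolted down. Origin: centre of the plate's underside on the bench; z up. A row of four square sockets runs along its y at x = -30 mm, 40 mm apart (y = -60, -20, 20, 60 mm), rims 42 mm above the bench; a row of blade fuses, 45 mm high, stands at x = +42 mm
- relay_a: Ordinary relay, black, 28 x 28 x 24 mm, a grey patch on its top (the flasher has none), plugged in the same row; stays plugged. Origin: middle of its underside
- relay_b: Ordinary relay like relay_a; stays plugged
- relay_c: Ordinary relay like relay_a; stays plugged
- camera: Inspection camera stand, bolted down: dark steel base plate 115 x 100 x 8 mm with an aluminium yoke; origin in the middle of the plate's underside on the bench, z up. It carries the camera: grey body 44 x 44 x 60 mm, black lens and a black ring light of 72 mm diameter at its upper end, leaning 35 degrees from vertical towards the stand's -x (at yaw 0 towards the robot)
- lens (a point): Middle of the camera's front (lens and ring light face), 111 mm above the bench, 39 mm to the -x side of the stand's origin. z is the lens axis, pointing out of the lens, upwards and 35 degrees from vertical towards the stand's -x; y is level (the stand's y), x completes the frame; the grey body's sides are parallel to x and y
- focus (a point): Point in the air on the lens axis, 100 mm out from the lens (193 mm above the bench, 96 mm to the -x side of the stand's origin), where the middle of the blade tips should be; same axes as lens
- cover: Cover of the relay box, black plastic, 100 x 200 x 35 mm, lying on the bench beyond the box; origin in the middle of its underside. Bystander
- screwdriver: Screwdriver lying on the bench. Bystander
- wrench: Spanner lying on the bench. Bystander
- tape: Roll of black tape, 84 mm across, 19 mm high, lying flat. Bystander
- multimeter: Multimeter, 75 x 150 mm, 41 mm high with its dial, lying flat. Bystander
- square_plug: Grey square connector shell, 40 x 40 x 30 mm, standing open side up. Bystander
- round_plug: Cream round connector shell, 38 mm across, 42 mm high, standing. Bystander

How it is judged:
By the outcome, as a careful person would: the job done as asked, in the order asked, and still so for the second after the job is handed in, while the arm keeps its last pose, push and grip.
It also fails if it takes over 45 s, if anything falls off the work surface, if the arm or the gripper's body presses on something with over 40 N, if the wrist force passes 120 N, or if a joint passes its speed limit or range.

## Robot

A 6-joint arm with a two-finger parallel gripper is mounted at the origin on the work surface. World frame = base frame: x ahead of the robot, y to its left, z up, the work surface at z = 0. Lengths are in mm, angles in rad, forces in N, time in s.
With the tool pointing down it reaches from about 325 to 875 mm from the base axis. Payload 4.4 kg.
Tool frame: the origin (TCP) lies midway between the tips of the shut fingers; the grasp point (between the pads) lies 19 mm behind it; z points along the fingers, y is the line along which they close (so a half turn about z gives the same grasp; the last joint's range is limited). The gripper opens to 85 mm and grips with 20 to 120 N. Pads are 22 mm wide; open, the fingers measure 114 mm over their backs; the gripper's body (76 mm by 85 mm) begins 54 mm behind the grasp point. The pads swing forward as they close: fully open they stand 13 mm farther back than shut.
Start: joints at [1.163, 0.207, 1.542, -0, 1.393, -0.15], TCP at [146.608, 555.998, 231.282] pointing down, gripper open.
Joint ranges: [-2.73, 2.73], [-0.86, 2.22], [0.23, 2.46], [-1.11, 4.25], [0.08, 2.63], [-2.82, 2.82]. Speed limits (rad/s): [2.79, 2.79, 3.14, 3.14, 3.14, 3.14].

## Interface

Orientations are given as [roll, pitch, yaw] about the fixed x, y, z axes, in that order (R = Rz(yaw) Ry(pitch) Rx(roll)).
In Python, from cell import state, get_image, camera_model, finish_job gives the robot as it stands.
- The arm moves only by the tool drive_tool, never from a script. Its argument "moves" is a list of rows, each a list of 3 entries, a list of its own where there are three numbers: the shift along the tool's x, y, z in cm, then the turn about the tool's z in degrees, then the opening, from 0 (shut) to 1 (fully open). A call has 1 to 20 rows; each row shifts and turns the commanded pose from where the row before left it, along the tool's axes as they then stand; what a row does not reach is not made up. A row lasts 1/10 s, in which the tool goes at most 50 mm and 8.59 degrees, less where a joint would pass 70% of its speed; a pose out of reach is approached as far as the arm can. A call is refused whole if a number of a shift passes 5 or a number of a turn 8.59, either way. A call with a gripper value outside its range is refused whole. The fingers move at their own pace and stop on an object; the grip force is fixed at half the most. Time passes only in rows, so rows that do not move let the fingers close. It gives the time, the measured TCP pose, the force, the opening and the grip force at its end, in the units of the state.
- state(): the state, without advancing time (a new reading comes with each control period).
- get_image(name): name is "side" or "top" or "wrist"; returns (picture, depth): 384x512x3 uint8, blue, green, red; 384x512 float32, mm along the optical axis (not along the pixel's ray), 0 where there is no reading.
- camera_model(name): a dict with "fx", "fy", "cx", "cy" (pixels), "k1" (the pictures are not rectified: a ray, as slopes to the right and down, at radius r is drawn at 1 + k1 r^2 times it, then the intrinsics apply), "R" (3x3) and "t" (3): a world point X has camera coordinates R X + t; the wrist camera has in their place "tool_from_camera" (4x4, takes a point from camera to tool coordinates, whose origin is the TCP and whose axes are the flange's). Camera axes: x right, y down, z forward; pixel columns grow to the right and rows downward; lengths in mm; the calibration is good to about 2 mm. A picture is of the moment at which its call begins: read the wrist's pose just before it. camera_model takes no time and is no camera call.
- finish_job(): hands the job in; it is judged then, once.
The state is a dict: "time": time; "qpos": joint angles; "dq": joint speeds; "effort": joint torques, N m; "tcp_pos": TCP position; "ee_rot": TCP orientation; "contact_force": force on the tool from outside, world axes, zero at the start; "ft_torque": the same for the moment, N m; "finger_gap": finger opening in mm; "grasp_force": force on a finger pad.
Only numpy, scipy, OpenCV 4.12 (cv2) and the standard library are available. Lean on these libraries where they do the work, as an engineer would, in place of code of your own. Each camera call takes 0.05 s, during which the arm holds its last target. There are 200 camera calls.

## Working session

There is one attempt and no reset: what is moved stays moved. The work goes in short steps, Python scripts to look and compute and a tool call to move; the robot and the scene stay as the last step left them, time stands still between calls to the robot, and variables do not carry over. Pictures are saved under pics/ and viewed, at most 10 in all, crops included, and the job is handed in when it is done.

Besides the shell and the picture viewer there is one more tool, called after "Request:" by a JSON object that holds its "name" and its "arguments". drive_tool: Moves the arm, as the interface text tells. Its arguments: {"type":"object","properties":{"moves":{"type":"array"}},"required":["moves"]}

```bash
mkdir -p pics; ls
cat > h.py <<'E'
import numpy as np, cv2
from cell import state, get_image, camera_model, finish_job
from scipy.spatial.transform import Rotation as Ro
def pose(s): 
    return Ro.from_euler('xyz',s['ee_rot']).as_matrix(), np.array(s['tcp_pos'])
def extr(name,s=None):
    m=camera_model(name)
    if name=='wrist':
        R,t=pose(s or state()); T=np.array(m['tool_from_camera'])
        Rw=R@T[:3,:3]; tw=R@T[:3,3]+t
        return m,Rw,tw
    R=np.array(m['R']);return m,R.T,-R.T@np.array(m['t'])
def ray(ext,u,v):
    m,Rw,tw=ext
    K=np.array([[m['fx'],0,m['cx']],[0,m['fy'],m['cy']],[0,0,1.]])
    x,y=(u-m['cx'])/m['fx'],(v-m['cy'])/m['fy']
    a,b=x,y
    for _ in range(20):
        f=1+m['k1']*(a*a+b*b); a,b=x/f,y/f
    return Rw@np.array([a,b,1.])
def atz(ext,u,v,z):
    d=ray(ext,u,v); return ext[2]+d*(z-ext[2][2])/d[2]
def atd(ext,u,v,D): return ext[2]+ray(ext,u,v)*D
def proj(ext,X):
    m,Rw,tw=ext; c=Rw.T@(np.array(X)-tw); a,b=c[0]/c[2],c[1]/c[2]; f=1+m['k1']*(a*a+b*b)
    return m['fx']*a*f+m['cx'],m['fy']*b*f+m['cy']
def shot(name):
    s=state(); im,d=get_image(name); e=extr(name,s); return im,d,e
E
python3 - <<'E'
from h import *
import pickle
print(state())
for n in ['top','side']:
    im,d,e=shot(n); pickle.dump((im,d,e),open(n+'.pkl','wb')); cv2.imwrite(f'pics/{n}0.png',cv2.resize(im,(800,600)))
    print(n,e[0]['fx'],e[2],e[1][:,2])
E
```

```text
pics
{'time': 0.0, 'qpos': array([ 1.16251198e+00,  2.07412121e-01,  1.54297348e+00,  1.14683945e-05,
        1.39348722e+00, -1.50522096e-01]), 'dq': array([-0.00070765,  0.00045902, -0.000243  , -0.00089165, -0.00120434,
       -0.0029667 ]), 'effort': array([-1.01911653e-03, -3.83045626e+01, -2.91592866e+01, -3.83065335e-04,
        1.05495725e-02, -1.10249286e-05]), 'tcp_pos': array([146.29216208, 555.2932315 , 230.12096721]), 'ee_rot': array([-3.13933996e+00, -3.53076793e-04,  2.88382797e+00]), 'contact_force': array([-0.43730237,  0.60804847, -0.02276954]), 'ft_torque': array([-0.02734775, -0.01301782, -0.01947367]), 'grasp_force': 0.0, 'finger_gap': 85.45139020406972}
top 350.89664069710807 [ 447.52218965  -79.12076819 1102.22470064] [ 0.12995293  0.01833477 -0.99135063]
side 483.10550097015494 [ 204.18790694 -894.59145646 1200.33025361] [ 0.25872513  0.60110205 -0.75613334]
```

View pics/top0.png

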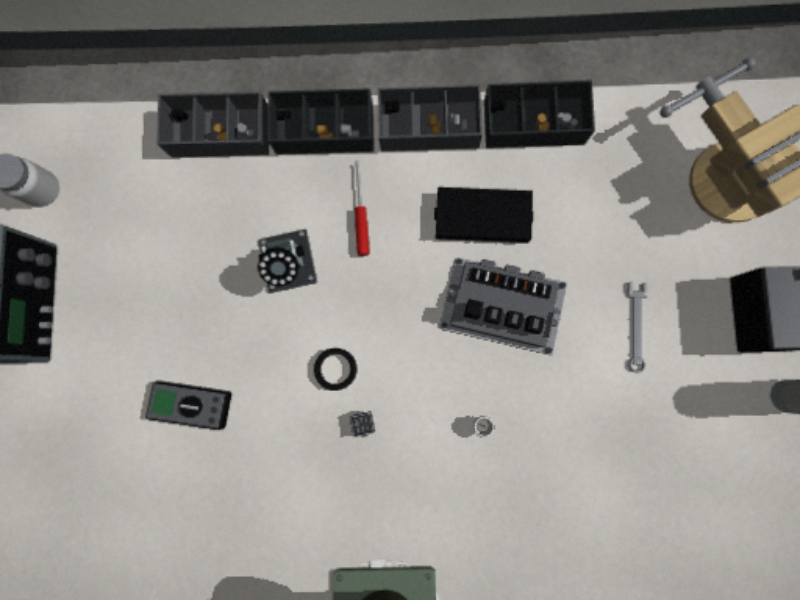

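View pics/side0.png

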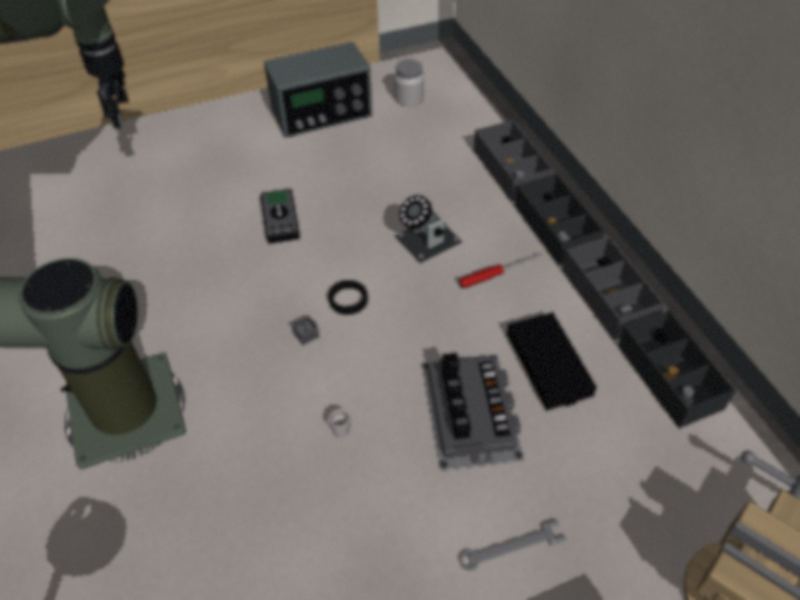

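Request:
{"name": "drive_tool", "arguments": {"moves": [[[0, 0, 0], [0, 1, 0], 1]]}}

```text
validation failed for argument at $.mo...
```

Run:
```python
from h import *
import pickle
im,d,e=pickle.load(open('top.pkl','rb'))
a=im[160:230,275:370]; b=im[140:195,140:210]
A=cv2.resize(a,None,fx=5,fy=5,interpolation=cv2.INTER_CUBIC);B=cv2.resize(b,None,fx=4.5,fy=4.5,interpolation=cv2.INTER_CUBIC)
c=np.zeros((350,800,3),np.uint8);c[:350,:475]=A;c[:B.shape[0],480:480+B.shape[1]]=B
cv2.imwrite('pics/crop.png',c)
```

```text
(no output)
```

View pics/crop.png

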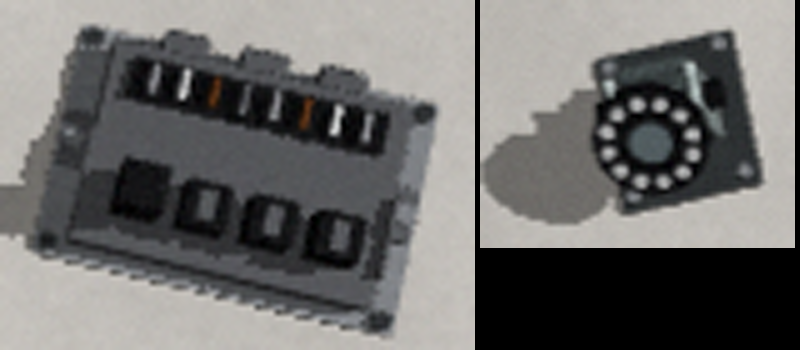

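Run:
```python
from h import *
import pickle
im,d,e=pickle.load(open('top.pkl','rb'))
P=lambda x,y,z:atz(e,x/5+275,y/5+160,z).round(1)
Q=lambda x,y,z:atz(e,(x-480)/4.5+140,y/4.5+140,z).round(1)
b=[P(*p,6) for p in [(92,36),(425,110),(377,320),(45,242)]]
print(b,np.mean(b,0)); print('fl',P(146,185,86))
f=lambda v:np.degrees(np.arctan2(v[1],v[0]))
print('box y az',f(b[0]-b[1]),f(b[3]-b[2]),'x',f(b[0]-b[3]),f(b[1]-b[2]))
for x,y in[(208,208),(270,225),(335,240)]:print('rel',P(x,y,66))
c=[Q(*p,8) for p in [(595,62),(733,32),(765,185),(622,213)]]
print(c,np.mean(c,0),[np.linalg.norm(c[i]-c[i-1]) for i in range(4)])
l=Q(652,143,111);print('lens',l,f(np.mean(c,0)-l),[f(c[i]-c[i-1])for i in range(4)])
s=state();print(s['time'])
```

```text
[array([ 682., -163.,    6.]), array([ 628.5, -369.7,    6. ]), array([ 497.7, -332.4,    6. ]), array([ 551.4, -128.9,    6. ])] [ 589.9 -248.5    6. ]
fl [ 575.6 -185.1   86. ]
box y az 75.48863486528842 75.2176395436704 x -14.633374626028102 -15.916464485732263
rel [ 563.5 -223.2   66. ]
rel [ 552.4 -259.1   66. ]
rel [ 542.6 -296.7   66. ]
[array([736.8, 244.7,   8. ]), array([756.1, 146.3,   8. ]), array([644.7, 123.9,   8. ]), array([627.4, 224.6,   8. ])] [691.25  184.875   8.   ] [np.float64(111.23115570738261), np.float64(100.27487222629604), np.float64(113.6297496257032), np.float64(102.17524161948432)]
lens [655.4 177.2 111. ] 12.083842036040515 [np.float64(10.410813132184566), np.float64(-78.90297869358183), np.float64(-168.63073467230464), np.float64(99.74810731423264)]
0.1
```

Request:
{"name": "drive_tool", "arguments": {"moves": [[[0, 0, 0], 8.18, 1], [[0, 0, 0], 8.18, 1], [[0, 0, 0], 8.18, 1], [[0, 0, 0], 8.18, 1], [[0, 0, 0], 8.18, 1], [[0, 0, 0], 8.18, 1], [[0, 0, 0], 8.18, 1], [[0, 0, 0], 8.18, 1], [[0, 0, 0], 8.18, 1], [[0, 0, 0], 8.18, 1], [[0, 0, 0], 8.1, 1]]}}

```text
time: 1.2
tcp_pos: [146.4, 555.6, 230.6]
ee_rot: [-3.141, 0.001, 1.309]
contact_force: [0.4, 0.4, 0.5]
finger_gap: 85.2
grasp_force: 0.0
```

Request:
{"name": "drive_tool", "arguments": {"moves": [[[-3.3, 3.3, 0], 0, 1], [[-3.3, 3.3, 0], 0, 1], [[-3.3, 3.3, 0], 0, 1], [[-3.3, 3.3, 0], 0, 1], [[-3.3, 3.3, 0], 0, 1], [[-3.3, 3.3, 0], 0, 1], [[-3.3, 3.3, 0], 0, 1], [[-3.3, 3.3, 0], 0, 1], [[-3.3, 3.3, 0], 0, 1], [[-3.3, 3.3, 0], 0, 1], [[-3.3, 3.3, 0], 0, 1], [[-3.3, 3.3, 0], 0, 1], [[-3.3, 3.3, 0], 0, 1], [[-3.3, 3.3, 0], 0, 1], [[-3.3, 3.3, 0], 0, 1], [[-3.3, 3.3, 0], 0, 1], [[-3.3, 3.3, 0], 0, 1], [[0, 0, 0], 0, 1], [[0, 0, 0], 0, 1]]}}

```text
time: 3.1
tcp_pos: [546.8, -129.4, 230.2]
ee_rot: [-3.139, -0.001, 1.313]
contact_force: [-0.4, 0.6, 0.2]
finger_gap: 85.6
grasp_force: 0.0
```

Request:
{"name": "drive_tool", "arguments": {"moves": [[[-2.2, 2.1, 0], 0, 1], [[-2.3, 2.1, 0], 0, 1], [[0, 0, 0], 0, 1], [[0, 0, 0], 0, 1]]}}

```text
time: 3.5
tcp_pos: [575.8, -181.6, 230.9]
ee_rot: [-3.14, -0.001, 1.315]
contact_force: [-0.7, -0.7, 0.1]
finger_gap: 85.3
grasp_force: 0.0
```

Run:
```python
from h import *
import pickle
im,d,e=shot('wrist'); pickle.dump((im,d,e),open('w1.pkl','wb')); cv2.imwrite('pics/w1.png',cv2.resize(im,(800,600)))
print(e[2],e[1]); print(proj(e,[576,-184,86]),state()['tcp_pos'])
```

```text
[ 597.33451456 -101.41008653  373.5920552 ] [[ 9.67511913e-01 -2.39171955e-01 -8.19602044e-02]
 [-2.52823807e-01 -9.16419195e-01 -3.10251482e-01]
 [-9.06451204e-04  3.20893495e-01 -9.47114852e-01]]
(np.float64(258.84969805921713), np.float64(179.87837171448024)) [ 575.66623414 -181.18046856  230.95223685]
```

View pics/w1.png

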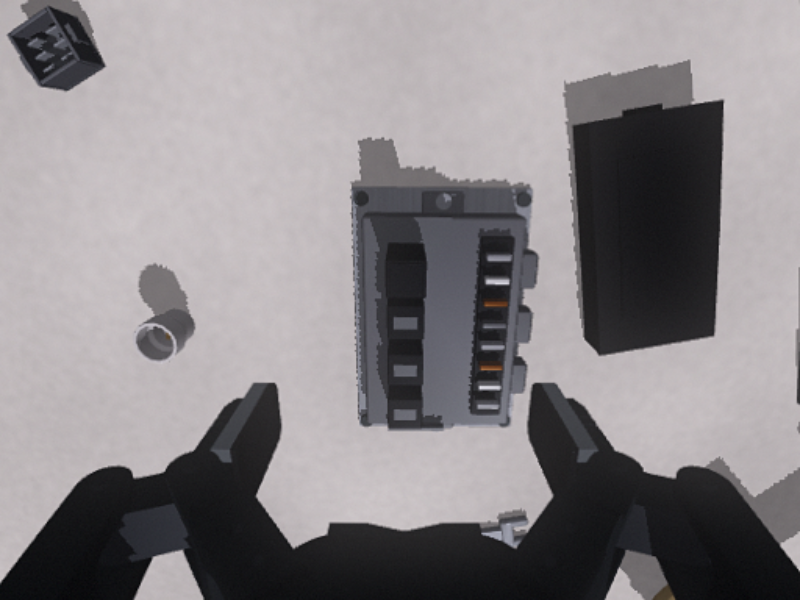

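Run:
```python
from h import *
import pickle
im,d,e=pickle.load(open('w1.pkl','rb'))
a=im[115:275,225:345].astype(float)
c=np.clip(255*(a/255)**.45,0,255).astype(np.uint8)
cv2.imwrite('pics/w1c.png',cv2.resize(c,None,fx=3.75,fy=3.75,interpolation=cv2.INTER_CUBIC))
```

```text
(no output)
```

View pics/w1c.png

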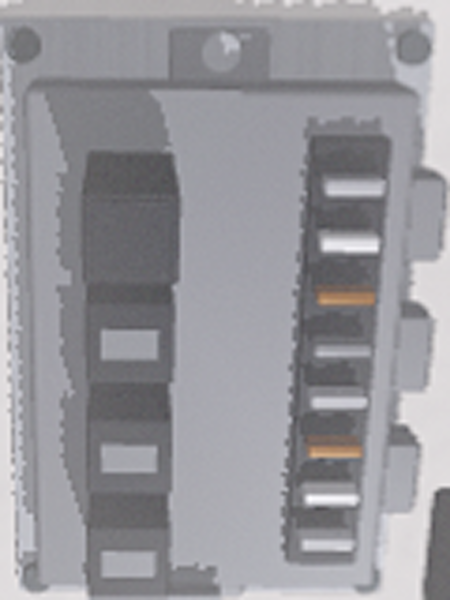

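Run:
```python
from h import *
import pickle
im,d,e=pickle.load(open('w1.pkl','rb'))
P=lambda x,y,z:atz(e,x/3.75+225,y/3.75+115,z)
f=lambda v:round(float(np.degrees(np.arctan2(v[1],v[0]))),1)
c=[P(*p,86) for p in [(84,194),(180,194),(174,286),(82,286)]]
print(np.mean(c,0),[np.linalg.norm(c[i]-c[i-1]) for i in range(4)],[f(c[i]-c[i-1])for i in range(4)])
b=[P(*p,6) for p in [(23,45),(413,47),(365,580),(37,575)]]
print(np.mean(b,0),[f(b[i]-b[i-1])for i in range(4)],[np.linalg.norm(b[i]-b[i-1]) for i in range(4)])
for x,y in[(129,344),(129,458),(128,565)]:print(P(x,y,66))
R,t=pose(state()); print(R.T@(np.mean(c,0)-t))
```

```text
[ 577.03192286 -183.46171251   86.        ] [np.float64(27.25958874287959), np.float64(26.90472250640186), np.float64(27.27339809866226), np.float64(26.5392767030647)] [73.4, -14.6, -107.3, 165.4]
[ 590.91526174 -249.44953849    6.        ] [75.1, -14.8, -104.8, 164.3] [np.float64(211.96815921619944), np.float64(134.04572411172754), np.float64(214.1124381710453), np.float64(134.24928199952222)]
[ 566.81754886 -221.84186312   66.        ]
[ 556.71122052 -260.70686157   66.        ]
[ 546.10876226 -300.13320378   66.        ]
[ -2.00024317   2.12578813 144.94723247]
```

Request:
{"name": "drive_tool", "arguments": {"moves": [[[-0.2, 0.2, 3.1], 0, 1], [[0, 0, 4], 0, 1], [[0, 0, 4], 0, 1], [[0, 0, 3], 0, 1], [[0, 0, 2], 0, 1], [[0, 0, 1], 0, 1], [[0, 0, 1], 0, 1], [[0, 0, 0], 0, 1], [[0, 0, 0], 0, 1]]}}

```text
time: 4.45
tcp_pos: [578.7, -185.4, 51.4]
ee_rot: [3.14, 0.0, 1.315]
contact_force: [0.6, -0.8, 0.7]
finger_gap: 85.5
grasp_force: 0.0
```

Request:
{"name": "drive_tool", "arguments": {"moves": [[[0, 0, 0], 0, 0], [[0, 0, 0], 0, 0], [[0, 0, 0], 0, 0], [[0, 0, 0], 0, 0], [[0, 0, 0], 0, 0], [[0, 0, 0], 0, 0], [[0, 0, 0], 0, 0], [[0, 0, 0], 0, 0], [[0, 0, 0], 0, 0], [[0, 0, 0], 0, 0]]}}

```text
time: 5.45
tcp_pos: [576.9, -185.3, 50.8]
ee_rot: [-3.139, 0.0, 1.315]
contact_force: [-3.8, 0.7, 3.9]
finger_gap: 27.2
grasp_force: 59.9
```

Request:
{"name": "drive_tool", "arguments": {"moves": [[[0, 0, -0.3], 0, 0], [[0, 0, -0.4], 0, 0], [[0, 0, -0.5], 0, 0], [[0, 0, -0.5], 0, 0], [[0, 0, -1], 0, 0], [[0, 0, -2], 0, 0], [[0, 0, -3], 0, 0], [[0, 0, -4], 0, 0], [[0, 0, -4], 0, 0], [[0, 0, -4], 0, 0], [[0, 0, 0], 0, 0], [[0, 0, 0], 0, 0]]}}

```text
time: 6.65
tcp_pos: [579.1, -185.9, 250.4]
ee_rot: [3.136, 0.001, 1.315]
contact_force: [-0.8, 0.3, -0.4]
finger_gap: 27.2
grasp_force: 59.4
```

Run:
```python
from h import *
import pickle
im,d,e=shot('wrist'); pickle.dump((im,d,e),open('w2.pkl','wb')); cv2.imwrite('pics/w2.png',cv2.resize(im,(800,600)))
s=state();print(s['qpos'],s['contact_force'],s['finger_gap'])
```

```text
[-4.52954546e-01  2.60701204e-01  1.44048453e+00  4.16452858e-05
  1.43908775e+00 -1.96921736e-01] [-0.47516378 -0.75933074 -2.41964899] 27.755860225310684
```

View pics/w2.png

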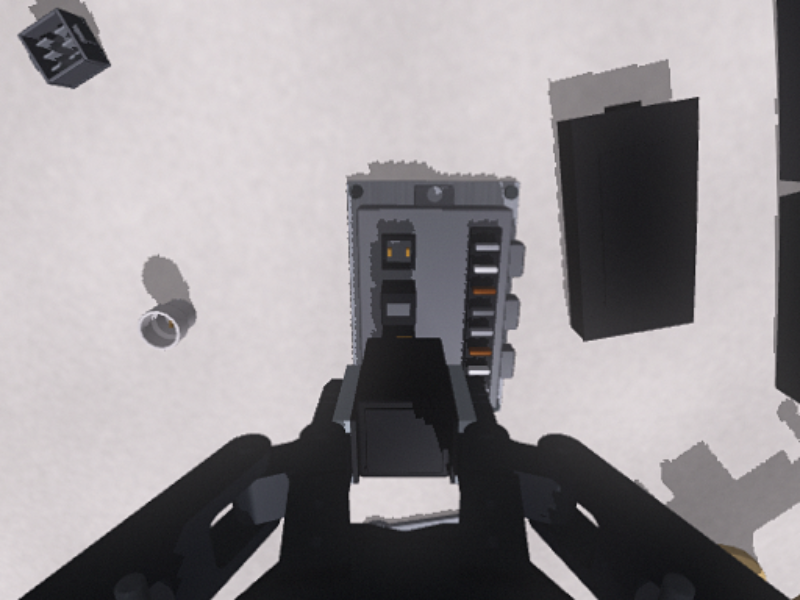

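Request:
{"name": "drive_tool", "arguments": {"moves": [[[0, 0, -1], -8.5, 0], [[0, 0, -1], -8.5, 0], [[0, 0, -1], -8.5, 0], [[3.6, 2.1, -1], 0, 0], [[3.6, 2.1, -1], 0, 0], [[3.6, 2.1, -1], 0, 0], [[3.6, 2.1, -1], 0, 0], [[3.6, 2.1, -1], 0, 0], [[3.6, 2.1, -1], 0, 0], [[3.6, 2.1, -1], 0, 0], [[3.6, 2.1, -1], 0, 0], [[0, 0, 0], 0, 0], [[0, 0, 0], 0, 0]]}}

```text
time: 8.0
tcp_pos: [688.2, 130.0, 354.8]
ee_rot: [-3.138, 0.0, 1.762]
contact_force: [0.4, -0.8, -0.6]
finger_gap: 27.7
grasp_force: 59.6
```

Run:
```python
from h import *
s=state();print(s['qpos'],s['tcp_pos'],s['ee_rot'],s['time'])
```

```text
[ 6.35803170e-02  4.27424137e-01  1.00825971e+00 -6.29997911e-04
  1.70975859e+00 -1.27523598e-01] [688.24698186 129.99498574 354.82363897] [-3.13769477e+00  1.29583142e-04  1.76181443e+00] 8.0
```

Request:
{"name": "drive_tool", "arguments": {"moves": [[[4.5, -0.2, 0], 0, 0], [[4.4, -0.3, 0], 0, 0], [[0, 0, 0], 0, 0], [[0, 4, 0], 0, 0], [[0, 4, 0], 0, 0], [[0, 4, 0], 0, 0], [[0, 4, 0], 0, 0]]}}

```text
time: 8.7
tcp_pos: [819.5, 241.6, 356.2]
ee_rot: [-3.139, 0.001, 1.757]
contact_force: [2.2, 0.6, 0.1]
finger_gap: 27.3
grasp_force: 59.6
```

Run:
```python
from h import *
s=state();print(s['qpos'],s['tcp_pos'],s['ee_rot'],s['time'])
```

```text
[ 1.85973991e-01  8.87516295e-01  2.94541448e-01 -8.60248640e-04
  1.96201525e+00 -5.71334500e-04] [819.51098137 241.64620605 356.24091639] [-3.13911199e+00  7.94646513e-04  1.75701560e+00] 8.7
```

Request:
{"name": "drive_tool", "arguments": {"moves": [[[0, 3, 0], 0, 0], [[0, 3, 0], 0, 0], [[0, 0, 0], 0, 0]]}}

```text
time: 9.0
tcp_pos: [843.9, 243.1, 337.2]
ee_rot: [3.119, -0.002, 1.757]
contact_force: [0.8, -0.3, -0.4]
finger_gap: 27.3
grasp_force: 60.0
```

Run:
```python
from h import *
s=state();print(s['qpos'],s['tcp_pos'],s['ee_rot'],s['time'])
R,t=pose(s);print(R[:,2],np.degrees(np.arccos(-R[2,2])),np.degrees(np.arctan2(R[1,2],R[0,2])))
```

```text
[ 0.1813422   0.94675976  0.23069697  0.00255969  1.94149393 -0.00394048] [843.90017048 243.13810777 337.21579174] [ 3.11894037e+00 -2.27498591e-03  1.75705907e+00] 9.0
[ 0.02183738  0.00642962 -0.99974086] 1.3044082228660532 16.406117568608888
```

Request:
{"name": "drive_tool", "arguments": {"moves": [[[0, 3.1, -3.9], 0, 0], [[0, 3.1, -3.9], 0, 0], [[0, 3.1, -3.9], 0, 0], [[0, 3.1, -3.9], 0, 0], [[0, 0, 0], 0, 0]]}}

```text
time: 9.5
tcp_pos: [832.1, 231.1, 451.1]
ee_rot: [2.991, -0.012, 1.76]
contact_force: [-0.7, 0.3, -0.1]
finger_gap: 27.3
grasp_force: 59.8
```

```bash
cat > st.py <<'E'
from h import *
s=state();print(s['qpos'].round(3),s['tcp_pos'].round(1),s['ee_rot'],s['time'])
R,t=pose(s);print(R[:,2].round(3),np.degrees(np.arccos(-R[2,2])),np.degrees(np.arctan2(R[1,2],R[0,2])))
E
python3 st.py
```

```text
[ 0.165  0.819  0.225  0.017  1.947 -0.016] [832.1 231.1 451.1] [ 2.99090045 -0.01201986  1.76033264] 9.5
[ 0.145  0.04  -0.989] 8.6612425704553 15.385595678893614
```

Request:
{"name": "drive_tool", "arguments": {"moves": [[[0.6, 4.6, -0.2], 0, 0], [[0.6, 4.6, -0.2], 0, 0], [[0.6, 4.6, 0], 0, 0], [[0.6, 4.6, 0], 0, 0], [[0, 0, 0], 0, 0]]}}

```text
time: 10.0
tcp_pos: [885.7, 255.2, 408.8]
ee_rot: [2.89, -0.022, 1.763]
contact_force: [1.0, 0.4, -1.2]
finger_gap: 27.3
grasp_force: 59.8
```

```bash
python3 st.py
```

```text
[ 0.178  0.877  0.226  0.026  1.787 -0.003] [885.7 255.2 408.8] [ 2.88979939 -0.02242302  1.7632757 ] 10.0
[ 0.24   0.069 -0.968] 14.482574132257843 16.009339814751854
```

Request:
{"name": "drive_tool", "arguments": {"moves": [[[-4.6, 0, 0], 0, 0], [[-4.6, 0, 0], 0, 0], [[-4.6, 0, 0], 0, 0], [[0, 0, 0], 0, 0]]}}

```text
time: 10.4
tcp_pos: [913.1, 109.1, 408.6]
ee_rot: [2.887, -0.019, 1.752]
contact_force: [0.6, 0.3, -0.9]
finger_gap: 27.6
grasp_force: 59.8
```

```bash
python3 st.py
python3 - <<'E'
from h import *
import pickle
im,d,e=pickle.load(open('top.pkl','rb'))
for v in (95,40,10):print(atz(e,256,v*.64,0), atd(e,256,v*.64,float(d[int(v*.64),256])))
E
```

```text
[ 0.004  0.866  0.246  0.064  1.782 -0.154] [913.1 109.1 408.6] [ 2.8872777  -0.01850797  1.75194472] 10.4
[ 0.244  0.063 -0.968] 14.608876110251094 14.451394006316741
[1046.15926206  -51.86109791    0.        ] [1023.81089377  -52.87875816   41.14834293]
[1169.93344824  -54.62404944    0.        ] [1662.08245736  -37.93544483 -750.9002494 ]
[1238.34862053  -56.15646704    0.        ] [1669.50109774  -43.63650698 -600.92441472]
```

Request:
{"name": "drive_tool", "arguments": {"moves": [[[-0.3, 4.7, -1.2], 0, 0], [[-0.3, 4.7, -1.2], 0, 0], [[-0.3, 4.7, -1.0], 0, 0], [[-0.3, 4.7, -0.9], 0, 0], [[-0.3, 4.8, -0.8], 0, 0], [[0, 0, 0], 0, 0]]}}

```text
time: 11.0
tcp_pos: [952.9, 123.5, 442.2]
ee_rot: [2.727, -0.013, 1.761]
contact_force: [-0.6, 0.4, -0.6]
finger_gap: 27.5
grasp_force: 59.8
```

```bash
python3 st.py
```

```text
[ 0.012  0.858  0.225  0.083  1.651 -0.152] [952.9 123.5 442.2] [ 2.72678385 -0.01288203  1.76056253] 11.0
[ 0.394  0.088 -0.915] 23.77758676026642 12.54837341970275
```

Request:
{"name": "drive_tool", "arguments": {"moves": [[[-0.3, 4.8, -0.3], 0, 0], [[-0.3, 4.8, -0.2], 0, 0], [[-0.3, 4.9, 0], 0, 0], [[-0.3, 4.9, 0], 0, 0], [[-0.3, 4.9, 0.1], 0, 0], [[0, 0, 0], 0, 0]]}}

```text
time: 11.6
tcp_pos: [997.6, 127.5, 464.8]
ee_rot: [2.568, -0.005, 1.755]
contact_force: [-0.6, -0.3, -0.9]
finger_gap: 27.3
grasp_force: 59.8
```

```bash
python3 st.py
```

```text
[ 0.01   0.859  0.225  0.098  1.492 -0.152] [997.6 127.5 464.8] [ 2.56815271 -0.00466842  1.75518504] 11.6
[ 0.533  0.103 -0.84 ] 32.85665533358863 10.978850312078123
```

Request:
{"name": "drive_tool", "arguments": {"moves": [[[-0.2, 4.9, 0.1], 0, 0], [[0, 0, 0], 0, 0]]}}

```text
time: 11.8
tcp_pos: [1004.8, 129.2, 472.1]
ee_rot: [2.536, -0.003, 1.754]
contact_force: [-0.6, 0.0, -0.3]
finger_gap: 27.6
grasp_force: 59.8
```

```bash
python3 st.py
cat > go.py <<'E'
from h import *
R,t=pose(state())
yaw=np.radians(10.7); o=np.array([691,185,0]); u=np.array([np.cos(yaw),np.sin(yaw),0])
focus=o-96*u+[0,0,193]; ax=-u*np.sin(np.radians(35))+[0,0,np.cos(np.radians(35))]
tips=t+20*R[:,2]
print('focus',focus,'to focus (tool)',R.T@(focus-tips),'to hover',R.T@(focus+50*ax-tips))
print('axis err deg',np.degrees(np.cross(R[:,2],-ax)),'y az', np.degrees(np.arctan2(R[1,0],R[0,0]))-90)
E
python3 go.py
```

```text
[ 0.011  0.857  0.225  0.101  1.462 -0.151] [1004.8  129.2  472.1] [ 2.53642751 -0.00315933  1.75425797] 11.8
[ 0.559  0.106 -0.822] 34.67382210753929 10.773255409491187
focus [596.66917153 167.17600492 193.        ] to focus (tool) [ 110.96085307 -483.31159899  -14.4767006 ] to hover [ 110.99593913 -483.59642132  -64.47587704]
axis err deg [ 0.02701926 -0.32686464 -0.02390395] y az 10.511577883967277
```

Request:
{"name": "drive_tool", "arguments": {"moves": [[[0.9, -4, -0.9], 0, 0], [[0.9, -4, -0.9], 0, 0], [[0.9, -4, -0.9], 0, 0], [[0.9, -4, -0.9], 0, 0], [[0.9, -4, -0.9], 0, 0], [[0.9, -4, -0.9], 0, 0], [[0.9, -4, -0.5], 0, 0], [[0.9, -4, -0.5], 0, 0], [[0.9, -4, 0], 0, 0], [[0.9, -4, 0], 0, 0], [[0.9, -4, 0], 0, 0], [[0.9, -4, 0], 0, 0], [[0, 0, 0], 0, 0], [[0, 0, 0], 0, 0]]}}

```text
time: 13.2
tcp_pos: [575.6, 156.8, 257.3]
ee_rot: [2.539, -0.004, 1.755]
contact_force: [0.7, -0.3, 0.3]
finger_gap: 27.5
grasp_force: 59.8
```

```bash
python3 st.py; python3 go.py
python3 - <<'E'
from h import *
import pickle
im,d,e=shot('wrist'); pickle.dump((im,d,e),open('w3.pkl','wb'))
c=np.clip(255*(im/255.)**.6,0,255).astype(np.uint8)
cv2.imwrite('pics/w3.png',cv2.resize(c,(800,600)))
E
```

```text
[ 0.091 -0.111  1.937  0.084  0.717 -0.138] [575.6 156.8 257.3] [ 2.53870726 -0.00354999  1.75468564] 13.2
[ 0.557  0.107 -0.824] 34.54331299555552 10.83155359579941
focus [596.66917153 167.17600492 193.        ] to focus (tool) [  6.07457638 -17.84644693  45.85639174] to hover [  6.13792817 -18.24531948  -4.14197711]
axis err deg [ 0.02476173 -0.46015571 -0.04278573] y az 10.536081705193027
```

View pics/w3.png

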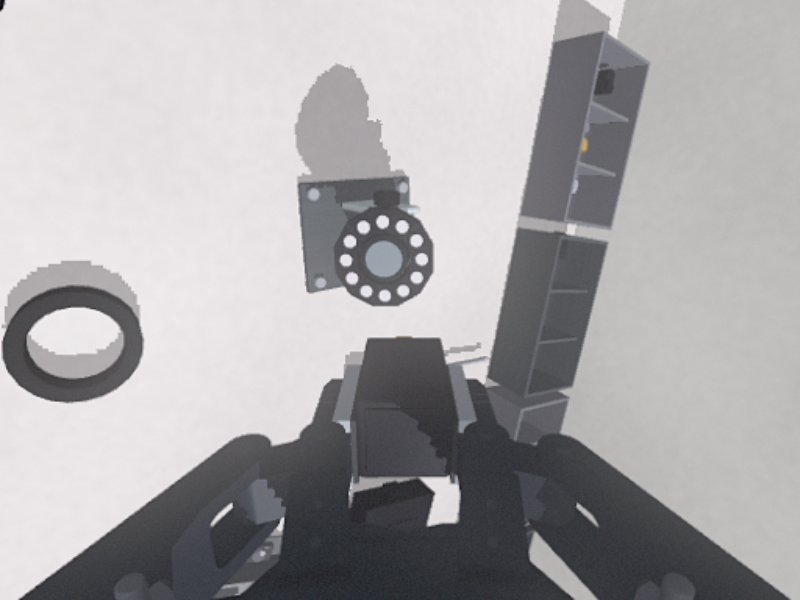

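Run:
```python
from h import *
import pickle
im,d,e=pickle.load(open('w3.pkl','rb'))
D=float(np.median(d[162:169,242:249])); print('D',D)
print('lens by depth',atd(e,383.5*.64,258.5*.64,D),'by z=111',atz(e,383.5*.64,258.5*.64,111))
# lens-face orientation: LEDs
yaw=np.radians(10.7);u=np.array([np.cos(yaw),np.sin(yaw),0]);print('pred lens',np.array([691,185,0])-39*u+[0,0,111])
c=[atz(e,x*.64,y*.64,8) for x,y in [(298,180),(408,177),(307,293)]]
print(c,'y az',np.degrees(np.arctan2(*(c[0]-c[2])[:2][::-1])),np.degrees(np.arctan2(*(c[1]-c[0])[:2][::-1])))
R,t=pose(state())
for n,(a,b,p,q) in {'side':(225,250,240,278),'top':(265,295,235,265)}.items():
    pts=np.array([R.T@(atd(e,x,y,float(d[y,x]))-t) for y in range(a,b,2) for x in range(p,q,2) if d[y,x]>0])
    m=np.median(pts,0); k=pts[abs(pts-m).max(1)<25]
    print(n,m,len(k),np.linalg.svd(k-k.mean(0))[2][2])
```

```text
D 319.2686462402344
lens by depth [657.00030982 179.94480289 109.90790614] by z=111 [656.27775349 180.12322116 111.        ]
pred lens [652.67810093 177.759002   111.        ]
[array([626.9327287 , 226.61120169,   8.        ]), array([739.54300137, 246.06111344,   8.        ]), array([646.13395496, 127.30432824,   8.        ])] y az 100.94324067643251 9.799377567669302
side [ 17.09957728  -2.92082526 -17.54399649] 246 [-9.99981240e-01  6.12235675e-03  1.88196163e-04]
top [  5.08550107  -6.85018087 -35.00269391] 224 [-5.21973570e-04 -4.86450315e-03  9.99988032e-01]
```

```bash
cat > go2.py <<'E'
from h import *
s=state();R,t=pose(s)
yaw=np.radians(10.6); u=np.array([np.cos(yaw),np.sin(yaw),0])
ax=-u*np.sin(np.radians(35))+[0,0,np.cos(np.radians(35))]
lens=np.array([656.4,179.8,110.7]); focus=lens+100*ax
tips=t+R@[2.8,0,20]
print('tool move',R.T@(focus-tips),'axis err',np.degrees(np.arccos(R[:,2]@-ax)),'y az', np.degrees(np.arctan2(R[1,0],R[0,0]))-90,s['time'],s['dq'])
E
python3 go2.py
```

```text
tool move [  5.18743025 -18.66969496  49.03466128] axis err 0.2219734038886828 y az 10.508804858062135 13.25 [-0.00790846  0.00923814 -0.06576944  0.00067603 -0.00487479  0.00110492]
```

Request:
{"name": "drive_tool", "arguments": {"moves": [[[0.3, -1, 0], 0, 0], [[0.2, -0.9, 0.5], 0, 0], [[0, 0, 1.2], 0, 0], [[0, 0, 1.2], 0, 0], [[0, 0, 1], 0, 0], [[0, 0, 0.6], 0, 0], [[0, 0, 0.4], 0, 0], [[0, 0, 0], 0, 0], [[0, 0, 0], 0, 0], [[0, 0, 0], 0, 0]]}}

```text
time: 14.25
tcp_pos: [588.3, 164.0, 207.8]
ee_rot: [2.536, -0.003, 1.754]
contact_force: [-0.5, -0.1, 0.3]
finger_gap: 27.5
grasp_force: 59.8
```

```bash
python3 go2.py
python3 - <<'E'
from h import *
im,d,e=shot('wrist')
c=np.clip(255*(im/255.)**.6,0,255).astype(np.uint8)
cv2.imwrite('pics/w4.png',cv2.resize(c,(800,600)))
import pickle; pickle.dump((im,d,e),open('w4.pkl','wb'))
E
```

```text
tool move [ 0.14265765  1.58904015 -0.38178965] axis err 0.31685344531411974 y az 10.50158905004848 14.25 [-0.0003607  -0.00565072  0.002235   -0.00024451 -0.00102184  0.00101783]
```

View pics/w4.png

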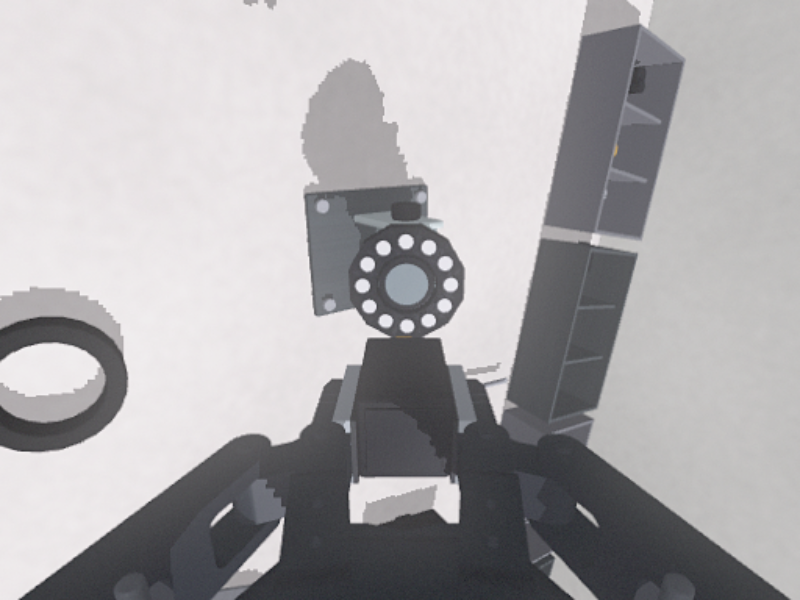

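Run:
```python
from h import *
import pickle
im,d,e=pickle.load(open('w4.pkl','rb'))
R,t=pose(state()); u,v=406.5*.64,284.5*.64
D=float(np.median(d[int(v)-2:int(v)+4,int(u)-2:int(u)+4]))
print('lens in tool',R.T@(atd(e,u,v,D)-t), R.T@(atz(e,u,v,111)-t))
for x in (367,442): 
  print('far edge',R.T@(atd(e,x*.64+(1 if x<400 else -1),341*.64,float(d[int(341*.64),int(x*.64+(3 if x<400 else -3))]))-t))
```

```text
lens in tool [  2.36305757   2.28475985 120.89263898] [  2.81772281   2.27467014 119.40761239]
far edge [ 16.94681823 -12.20804757   3.316663  ]
far edge [16.59866541 13.91927569  4.12035283]
```

Request:
{"name": "drive_tool", "arguments": {"moves": [[[0, 0.15, 0], 0, 0], [[0, 0, 0], 0, 0], [[0, 0, 0], 0, 0], [[0, 0, 0], 0, 0], [[0, 0, 0], 0, 0], [[0, 0, 0], 0, 0]]}}

```text
time: 14.9
tcp_pos: [589.2, 164.2, 208.0]
ee_rot: [2.537, -0.003, 1.754]
contact_force: [-0.2, 0.1, -0.8]
finger_gap: 27.5
grasp_force: 59.8
```

```bash
python3 go2.py; python3 -c "
from h import *
print(finish_job())"
```

```text
tool move [ 0.1405916   0.71552713 -0.76512359] axis err 0.37599187267389783 y az 10.499676058255986 14.9 [ 1.18225139e-04  5.25305188e-04 -2.88744863e-04 -8.98790021e-05
 -5.67428135e-04  1.25494472e-04]
the job is handed in; nothing more can be done
None
```

Job handed in at 14.9 s: the flasher relay is out of its socket and held still, blades towards the lens, tips about 10 cm away and within about 1 mm and 0.4° of the lens axis by my own measurements.

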